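A shot of syrup for the tea mug

ROBOT

A 6-joint arm with a two-finger parallel gripper is mounted at the origin on the work surface. World frame = base frame: x ahead of the robot, y to its left, z up, the work surface at z = 0. Lengths are in m, angles in degrees, forces in N, time in s.
With the tool pointing down it reaches from about 0.35 to 0.875 m from the base axis. Payload 4.2 kg.
Tool frame: the origin (TCP) lies on the mounting face of the last link; the fingertips stand 182 mm ahead of it and the grasp point (between the pads) lies 164 mm ahead of it (r.tcp_to_grasp is the distance from the TCP to the grasp point, in m); z points along the fingers, y is the line along which they close (so a half turn about z gives the same grasp; the last joint's range is limited). The gripper opens to 87 mm and grips with 3 to 60 N. Pads are 19 mm wide; open, the fingers measure 117 mm over their backs; the gripper's body (75 mm by 190 mm) begins 51 mm behind the grasp point.
Start: joints at [91.822, 22.042, 0.453, 0, -68.411, -14.817], TCP at [0.141, 0.609, 0.405] pointing down, gripper open.
Joint ranges: [-179.83, 179.83], [-69.29, 118.12], [-61.27, 80.66], [-181.25, 117.63], [-171.15, -9.14], [-177.46, 177.46]. Speed limits (degrees/s): [159.86, 159.86, 180, 180, 180, 180].

INTERFACE

Orientations are given as a 3x3 rotation matrix whose columns are the frame's x, y, z axes.
In Python, from station import sense, eyes, r gives the robot as it stands.
- The arm moves only by the tool jog_arm, never from a script. Its argument "increments" is a list of rows, each a list of 4 numbers: the shift along the tool's x, y, z normalised to -1 to 1, where 1 is 0.02 m, then the turn about the tool's z normalised to -1 to 1, where 1 is 0.08 rad. A call has 1 to 10 rows; each row shifts and turns the commanded pose from where the row before left it, along the tool's axes as they then stand; what a row does not reach is not made up. A row lasts 1/10 s, in which the tool goes at most 50 mm and 8.59 degrees, less where a joint would pass 70% of its speed; a pose out of reach is approached as far as the arm can. A call with a number of a shift or a turn outside -1 to 1 is refused whole. A call with a gripper value outside its range is refused whole. "grip" is the finger opening in mm, from 0 to 87, set as the call begins (left out, the last holds). The fingers move at their own pace and stop on an object; the grip force is fixed at half the most. Time passes only in rows, so rows that do not move let the fingers close. It gives the time, the measured TCP pose, the force, the opening and the grip force at its end, in the units of the state.
- sense(): the state, without advancing time (a new reading comes with each control period).
- eyes.capture(name): name is "scene" or "top" or "wrist"; returns the picture (384x512x3 uint8, blue, green, red); there is no depth.
- eyes.get_calibration(name): a dict with "camera_matrix" (3x3 intrinsics, pixels), "k1" (the pictures are not rectified: a ray, as slopes to the right and down, at radius r is drawn at 1 + k1 r^2 times it, then the intrinsics apply), "R" (3x3) and "t" (3): a world point X has camera coordinates R X + t; the wrist camera has in their place "T_tool_cam" (4x4, takes a point from camera to tool coordinates, whose origin is the TCP and whose axes are the flange's). Camera axes: x right, y down, z forward; pixel columns grow to the right and rows downward; lengths in m; the calibration is good to about 2 mm. A picture is of the moment at which its call begins: read the wrist's pose just before it. get_calibration takes no time and is no camera call.
- r.finish_job(): hands the job in; it is judged then, once.
Trained networks look in the newest picture that a camera, given by its name, has taken for a name from the list of things; names that differ only in an ending like _2 or _b are one class to them, and where a whole thing is asked for, a point or a joint stands for the part that bears it (a point fixed in the world has none). Each returns a list of dicts, best first, with "conf" (0 to 1); they miss things now and then, are a little off and sometimes report something else, mostly with a low value. They report only what shows in the picture. A call takes as long as a camera call. They do not tell look-alikes from the thing itself.
- eyes.spot_in(camera, name): "centre" ([x, y, z] in m, in world coordinates, good to about 4 mm: the middle of the surface that is visible of it).
- eyes.outline_of(camera, name): "mask" (384x512 bool, what is visible of it).
The state is a dict: "time_s": time; "joints": joint angles; "joint_velocities": joint speeds; "effort": joint torques, N m; "tcp_pos": TCP position; "ee_rot": TCP orientation; "wrist_force": force on the tool from outside, world axes, zero at the start; "moment": the same for the moment, N m; "gripper_width": opening from 0.0 (shut) to 1.0 (fully open); "gripper_force": force on a finger pad.
Only numpy, scipy, OpenCV 4.12 (cv2) and the standard library are available. Lean on these libraries where they do the work, as an engineer would, in place of code of your own. Each camera call takes 0.05 s, during which the arm holds its last target. There are 200 camera calls.

TASK

Put a shot of syrup in the tea mug: move whatever stands in the way under the syrup pump's spout to a free bit of counter, stand the mug on the counter centrally under the spout and let go of it, press the pump head fully down and let it spring right back up with the mug still there, then serve the mug standing wholly on the cork coaster. Never work the pump without the mug under its spout. Keep what you move upright, set it down gently without dropping it, and leave everything else standing where it is.

Things in the scene. Friction and masses are not known exactly. Their poses are not given: they have to be found in the camera images.
- dispenser: Amber glass syrup bottle, 64 mm across, in a round steel wire holder, 74 mm across, screwed to the counter; it cannot move. Origin: middle of the holder's underside on the counter, on the bottle's axis; z up. The spout points along the body's -x axis. The bottle's shoulder starts at 125 mm, a 38 mm wide black screw collar ends at 194 mm; the pump stands on that.
- pump (a joint): Travel of the sprung pump head, a vertical slide: 0 = fully up, 0.022 m = fully down. It starts to move at 4 N, is fully down at 12 N and springs back by itself when let go.
- pump_top (a point): Middle of the pump head's flat top, a black disc 31 mm across on the bottle's axis, 243 mm above the counter when up. Press here, straight down. From the head a 10 mm thick spout runs out level (its middle line 9 mm below this point), bends down at its end. Moves down with the head.
- nozzle (a point): Opening at the spout's end, facing down: 88 mm from the bottle's axis along the dispenser's -x, 203 mm above the counter when the pump is up (181 mm when it is down). Moves down with the head.
- mug: White ceramic mug, loose, open on top, 76 mm outside diameter (foot 66 mm), 90 mm high, wall 4 mm, about 0.28 kg. Origin: middle of the underside; z up. Its handle is on the body's +x side. It starts standing on the counter.
- mug_handle (a point): Middle of the upright bar of the mug's handle: 64 mm from the mug's axis along the mug's +x, 49 mm above its underside. The bar is 11 mm wide (along the mug's y), 9 mm thick (along x), and runs from 23 to 75 mm above the underside; 17 mm of open air between it and the mug's wall. Good to grip from above across its 11 mm, fingers on both sides of it.
- coaster: Round cork coaster, 120 mm across, 6 mm thick, stuck to the counter. Origin: middle of its underside.
- vase: Small green glass vase, loose, 110 mm high, about 0.2 kg. Body 52 mm across from 8 to 62 mm height, narrowing to a 30 mm neck at 92 mm and a 42 mm lip. Origin: middle of the underside; z up. It or the pepper mill stands under the spout at the start, the other stands beside the bottle, about 11 cm to the dispenser's +y side.
- mill: Dark wooden pepper mill, loose, 124 mm high, about 0.18 kg. Body 50 mm across up to 70 mm height, then a slight waist of 44 mm and a 47 mm head from 84 to 104 mm, with a small steel nut on top. Origin: middle of the underside; z up. It or the vase stands under the spout at the start.
- lunchbox: Closed plastic sandwich box with snap clips, loose, 165 mm (its x) by 112 mm (its y) over the clips, 58 mm high. Origin: middle of the underside. A bystander, beside the bottle on the dispenser's -y side.
- canister: White enamel canister with a steel twist cap, loose, 107 mm across, 164 mm high. Origin: middle of the underside. A bystander.
- teapot: White ceramic teapot, loose, body 120 mm across, 132 mm high; the spout's tip reaches 104 mm from the axis on its +x, the handle 96 mm on its -x. Origin: middle of the underside. A bystander.
- tongs: Steel kitchen tongs, loose, lying flat, about 225 mm long (its x), 50 mm wide, 22 mm high at the jaws. Origin: about the middle, on the counter. A bystander.
Mind the look-alikes: they are no part of the job. What is shaped like the mug but orange is not meant. There is more than one size of the vase; the job needs the smaller.

How it is judged (in metres and radians):
On the way, in this order (a step that is already met when the one before it is completed fails the run):
1. the mug stands upright on the counter under the spout (its axis within 22 mm of the nozzle), let go (horizontal distance between mug and nozzle below 0.022 m and height (world z) of mug below 0.004 m and angle between mug's own z axis and vertical below 0.08 rad and linear speed of mug below 0.02 m/s and contact force between mug and the fingers below 0.3 N), for 0.2 s.
2. the pump head is pressed fully down (over 19.5 of 22 mm) with the mug standing under the spout (value of joint pump above 0.0195 m and horizontal distance between mug and nozzle below 0.022 m and height (world z) of mug below 0.004 m and angle between mug's own z axis and vertical below 0.08 rad), for 0.04 s.
3. the pump head is let go and has sprung fully back up (within 3 mm), the mug still under the spout (value of joint pump below 0.003 m and horizontal distance between mug and nozzle below 0.022 m and height (world z) of mug below 0.004 m and angle between mug's own z axis and vertical below 0.08 rad), for 0.1 s.
At the end, for the whole second after the job is handed in: The mug stands upright and at rest wholly on the coaster (its axis within 26 mm of the coaster's middle); the pump head is up again; vase and pepper mill stand upright and at rest on the bare counter; sandwich box, canister, teapot and tongs are where they were, to 30 mm (horizontal distance between mug and coaster below 0.026 m and height (world z) of mug between 0.003 and 0.01 m and angle between mug's own z axis and vertical below 0.08 rad and linear speed of each of mug, vase, mill below 0.02 m/s and value of joint pump below 0.003 m and angle between each of vase, mill's own z axis and vertical below 0.1 rad and height (world z) of each of vase, mill below 0.005 m and distance of each of lunchbox, canister, teapot, tongs from where it was at the start of the episode below 0.03 m); the robot touches nothing.
It fails at once if the pump is worked (over 6 mm down) without the mug under the spout (axis within 30 mm of the nozzle) (value of joint pump above 0.006 m and horizontal distance between mug and nozzle above 0.03 m).
It fails at once if the mug is tilted more than 0.45 rad, or the vase or pepper mill more than 0.7 rad (angle between mug's own z axis and vertical above 0.45 rad or angle between any of vase, mill's own z axis and vertical above 0.7 rad).
It fails at once if the mug, vase or pepper mill is dropped or thrown: it moves at over 0.5 m/s with no finger touching it (a fall of 13 mm) ((linear speed of mug above 0.5 m/s and contact force between mug and the fingers below 0.2 N) or (linear speed of vase above 0.5 m/s and contact force between vase and the fingers below 0.2 N) or (linear speed of mill above 0.5 m/s and contact force between mill and the fingers below 0.2 N)).
It fails at once if both vase and pepper mill are shifted over 30 mm: only the one in the way may be moved (distance of each of vase, mill from where it was at the start of the episode above 0.03 m).
It fails at once if the sandwich box, canister, teapot or tongs is shifted more than 30 mm (distance of any of lunchbox, canister, teapot, tongs from where it was at the start of the episode above 0.03 m).
It also fails if it takes over 72 s, if anything falls off the work surface, if the arm or the gripper's body presses on something with over 40 N, if the wrist force passes 120 N, or if a joint passes its speed limit or range.

## Working session

There is one attempt and no reset: what is moved stays moved. The work goes in short steps, Python scripts to look and compute and a tool call to move; the robot and the scene stay as the last step left them, time stands still between calls to the robot, and variables do not carry over. Pictures are saved under pics/ and viewed, at most 10 in all, crops included, and the job is handed in when it is done.

Besides the shell and the picture viewer there is one more tool, called in YAML: its name, and indented under it one key for each argument. jog_arm: Moves the arm, as the interface text tells. Its arguments: {"type":"object","properties":{"increments":{"type":"array"},"grip":{"type":"number"}},"required":["increments"]}

```bash
mkdir -p pics; ls; python3 - <<'E'
from station import sense, eyes, r
import cv2, numpy as np
s=sense(); print(s['time_s'],s['tcp_pos'],s['ee_rot'],r.tcp_to_grasp)
for c in ['scene','top']:
    im=eyes.capture(c); cv2.imwrite(f'pics/{c}0.png',im)
    k=eyes.get_calibration(c); print(c,k)
    for n in ['dispenser','pump_top','nozzle','mug','mug_handle','coaster','vase','mill','lunchbox','canister','teapot','tongs']:
        print(n,[(np.round(d['centre'],3).tolist(),round(d['conf'],2)) for d in eyes.spot_in(c,n)])
E
```

```text
pics
0.0 [0.14046787 0.60880835 0.40367718] [[ 9.74343250e-01 -2.25066828e-01 -3.93318560e-04]
 [-2.25067157e-01 -9.74341069e-01 -2.06290619e-03]
 [ 8.10653254e-05  2.09850181e-03 -9.99997795e-01]] 0.1635
scene {'camera_matrix': array([[492.90717206,   0.        , 251.76363686],
       [  0.        , 492.90717206, 195.68987818],
       [  0.        ,   0.        ,   1.        ]]), 'k1': -0.10982837211218935, 'R': array([[ 0.79000087,  0.61303232, -0.00948681],
       [ 0.46499175, -0.60916589, -0.64241699],
       [-0.39960142,  0.50309869, -0.76629656]]), 't': array([-0.4488358 , -0.13435659,  1.58531278])}
dispenser [([0.491, -0.319, 0.008], 0.61), ([0.701, -0.099, 0.05], 0.52), ([0.363, -0.03, 0.008], 0.17)]
pump_top [([0.636, 0.029, 0.239], 0.63)]
nozzle [([0.637, 0.032, 0.241], 0.57)]
mug [([0.471, 0.304, 0.06], 0.88), ([0.332, 0.321, 0.059], 0.73)]
mug_handle [([0.331, 0.321, 0.062], 0.93), ([0.473, 0.311, 0.061], 0.6)]
coaster [([0.495, -0.316, 0.007], 0.73), ([0.653, 0.138, 0.075], 0.73)]
vase [([0.55, 0.032, 0.076], 0.73), ([0.556, -0.138, 0.094], 0.69)]
mill [([0.658, 0.14,
[... 541 characters left out ...]
       [ 0.19907156, -0.00895357, -0.97994405]]), 't': array([-0.01158344,  0.57017014,  1.41197802])}
dispenser [([0.628, 0.036, 0.152], 0.97)]
pump_top []
nozzle [([0.628, 0.035, 0.238], 0.73)]
mug [([0.33, 0.342, 0.028], 0.61), ([0.47, 0.331, 0.033], 0.59)]
mug_handle [([0.477, 0.326, 0.037], 0.85), ([0.327, 0.342, 0.032], 0.72)]
coaster [([0.486, -0.31, 0.004], 0.75)]
vase [([0.535, -0.117, 0.121], 0.84), ([0.539, 0.044, 0.093], 0.81)]
mill [([0.638, 0.15, 0.106], 0.81), ([0.475, 0.328, 0.036], 0.68)]
lunchbox [([0.69, -0.09, 0.057], 0.58)]
canister [([0.668, -0.332, 0.153], 0.74), ([0.479, 0.327, 0.038], 0.71)]
teapot [([0.699, 0.343, 0.09], 0.63)]
tongs [([0.373, -0.029, 0.007], 0.88)]
```

View pics/scene0.png

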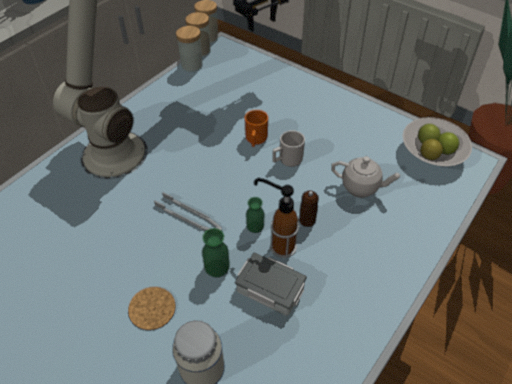

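View pics/top0.png

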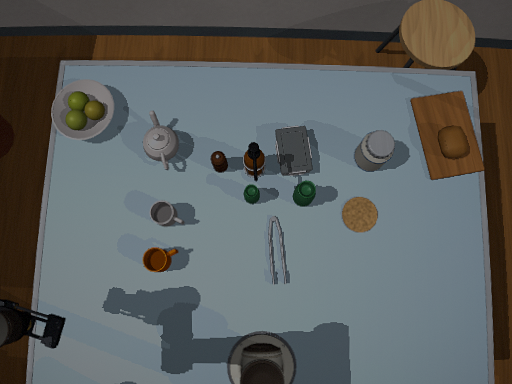

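The white mug is at (163,213) in top and (291,149) in scene. Its look-alike is the orange mug, at (157,259) and (256,127). The small vase is under the spout at (252,193) and (255,215); the large vase is at (304,192) and (215,253). The mill is at (219,161). I choose the white mug and the small vase, and will check both in one close crop.

```bash
cat > h.py <<'E'
from station import sense, eyes, r
import cv2, numpy as np
from scipy.optimize import least_squares, minimize
def proj(c,X,k=None):
    k=k or eyes.get_calibration(c); X=np.atleast_2d(X)@k['R'].T+k['t']
    s=X[:,:2]/X[:,2:]; s=s*(1+k['k1']*(s**2).sum(1,keepdims=True)); K=k['camera_matrix']
    return s*[K[0,0],K[1,1]]+[K[0,2],K[1,2]]
def unproj(c,uv,z):
    k=eyes.get_calibration(c); K=k['camera_matrix']
    d=np.array([k['k1'],0,0,0,0.])
    # invert radial model
    uv=np.atleast_2d(uv).astype(float); n=cv2.undistortPoints(uv.reshape(-1,1,2),K,d).reshape(-1,2)
    D=np.c_[n,np.ones(len(n))]@k['R']; C=-k['R'].T@k['t']
    return C+D*((z-C[2])/D[:,2])[:,None]
def ring(x,y,z,rad,n=40):
    a=np.linspace(0,2*np.pi,n,endpoint=False); return np.c_[x+rad*np.cos(a),y+rad*np.sin(a),0*a+z]
def sil(c,parts):
    """parts: list of point sets; union of hulls of consecutive sets"""
    m=np.zeros((384*4,512*4),np.uint8)
    for P in parts:
        h=cv2.convexHull((proj(c,P)*4+1.5).astype(np.float32)).astype(np.int32); cv2.fillConvexPoly(m,h,255)
    return cv2.resize(m,(512,384),interpolation=cv2.INTER_AREA)/255.
def rev(x,y,prof):
    R=[ring(x,y,z,rr) for z,rr in prof]; return [np.r_[a,b] for a,b in zip(R,R[1:])]
PROF=dict(mug=[(0,.033),(.012,.038),(.09,.038)],vase=[(0,.022),(.008,.026),(.062,.026),(.092,.015),(.103,.015),(.110,.021)],
 mill=[(0,.025),(.07,.025),(.077,.022),(.084,.0235),(.104,.0235),(.112,.012),(.124,.006)],coaster=[(0,.06),(.006,.06)])
def parts(n,p):
    P=rev(p[0],p[1],PROF[n])
    if n=='mug':
        u=np.array([np.cos(p[2]),np.sin(p[2]),0]);v=np.array([-u[1],u[0],0]);o=np.array([p[0],p[1],0])
        box=lambda a,b,z0,z1:np.array([o+u*i+v*j+[0,0,k] for i in(a,b) for j in(-.0055,.0055) for k in(z0,z1)])
        P+=[box(.0595,.0685,.023,.075),box(.036,.0685,.023,.032),box(.036,.0685,.066,.075)]
    return P
def masks(n,near,cams=('scene','top')):
    out={}
    for c in cams:
        q=proj(c,[near])[0]
        b=[d for d in eyes.outline_of(c,n) if d['mask'].any()]
        b=[(np.linalg.norm(np.argwhere(d['mask']).mean(0)[::-1]-q),d) for d in b]
        b=[x for x in b if x[0]<15]
        if b: out[c]=min(b,key=lambda x:x[0])[1]['mask'].astype(float)
    return out
def fit(n,M,p0):
    f=lambda p:sum(np.abs(sil(c,parts(n,p))-m).sum()/m.sum() for c,m in M.items())
    st=np.eye(len(p0))*.012
    if len(p0)==3: st[2,2]=.4
    R=minimize(f,p0,method='Nelder-Mead',options=dict(initial_simplex=np.vstack([p0,p0+st]),xatol=2e-4,fatol=1e-4))
    return R.x,R.fun
E
python3 - <<'E'
from h import *
for c in ('scene','top'): eyes.capture(c)
for n,p0,z in [('mug',[.475,.325],.045),('vase',[.543,.035],.05),('mill',[.645,.145],.06),('coaster',[.49,-.313],.003)]:
    M=masks(n,[*p0,z])
    for cs in (list(M),)+tuple([c] for c in M):
        S={c:M[c] for c in cs}
        if n=='mug': best=min((fit(n,S,np.array([*p0,a])) for a in(-2.5,-1,.5,2)),key=lambda x:x[1])
        else: best=fit(n,S,np.array(p0))
        print(n,cs,best)
t=cv2.imread('pics/top0.png')[110:275,130:330];s=cv2.imread('pics/scene0.png')[110:310,195:345]
a=cv2.resize(t,(480,396),interpolation=2);b=cv2.resize(s,(297,396),interpolation=2)
cv2.imwrite('pics/crop0.png',np.hstack([a,b]))
# dispenser masks
for c in('scene','top'):
    for d in eyes.outline_of(c,'dispenser'):
        y,x=np.nonzero(d['mask']); print(c,d['conf'],x.min(),x.max(),y.min(),y.max())
E
```

```text
Traceback (most recent call last):
  File "h.py", line 47, in fit
    R=minimize(f,p0,method='Nelder-Mead',options=dict(initial_simplex=np.vstack([p0,p0+st]),xatol=2e-4,fatol=1e-4))
  File "h.py", line 44, in <lambda>
    f=lambda p:sum(np.abs(sil(c,parts(n,p))-m).sum()/m.sum() for c,m in M.items())
               ~~~^^^^^^^^^^^^^^^^^^^^^^^^^^^^^^^^^^^^^^^^^^^^^^^^^^^^^^^^^^^^^^^^
  File "h.py", line 44, in <genexpr>
    f=lambda p:sum(np.abs(sil(c,parts(n,p))-m).sum()/m.sum() for c,m in M.items())
                          ~~~^^^^^^^^^^^^^^
  File "h.py", line 21, in sil
    h=cv2.convexHull((proj(c,P)*4+1.5).astype(np.float32)).astype(np.int32); cv2.fillConvexPoly(m,h,255)
                      ~~~~^^^^^
  File "h.py", line 5, in proj
    k=k or eyes.get_calibration(c); X=np.atleast_2d(X)@k['R'].T+k['t']
           ~~~~~~~~~~~~~~~~~~~~^^^
ValueError: time passes only in moves, steps and waits
```

```bash
python3 - <<'E'
t=open('h.py').read()
t=t.replace("def proj(c,X,k=None):","from functools import lru_cache\ncal=lru_cache(None)(eyes.get_calibration)\ndef proj(c,X,k=None):",1)
t=t.replace("k or eyes.get_calibration(c)","k or cal(c)").replace("k=eyes.get_calibration(c)","k=cal(c)")
open('h.py','w').write(t)
E
python3 - <<'E'
from h import *
for c in ('scene','top'): eyes.capture(c)
for n,p0,z in [('mug',[.475,.325],.045),('vase',[.543,.035],.05),('mill',[.645,.145],.06),('coaster',[.49,-.313],.003)]:
    M=masks(n,[*p0,z])
    for cs in (list(M),)+tuple([c] for c in M):
        S={c:M[c] for c in cs}
        if n=='mug': best=min((fit(n,S,np.array([*p0,a])) for a in(-2.5,-1,.5,2)),key=lambda x:x[1])
        else: best=fit(n,S,np.array(p0))
        print(n,cs,best)
t=cv2.imread('pics/top0.png')[110:275,130:330];s=cv2.imread('pics/scene0.png')[110:310,195:345]
a=cv2.resize(t,(480,396),interpolation=2);b=cv2.resize(s,(297,396),interpolation=2)
cv2.imwrite('pics/crop0.png',np.hstack([a,b]))
for c in('scene','top'):
    for d in eyes.outline_of(c,'dispenser'):
        y,x=np.nonzero(d['mask']); print(c,d['conf'],x.min(),x.max(),y.min(),y.max())
print(sense()['time_s'])
E
```

```text
mug ['scene', 'top'] (array([ 0.47001288,  0.32746046, -1.94881057]), np.float64(0.1703167878865212))
mug ['scene'] (array([ 0.46821269,  0.32990716, -1.93988556]), np.float64(0.06555654799880906))
mug ['top'] (array([ 0.47054794,  0.32648514, -1.96991622]), np.float64(0.07712418300653594))
vase ['scene', 'top'] (array([0.54298197, 0.04644123]), np.float64(0.3060583994484506))
vase ['scene'] (array([0.54273682, 0.04733522]), np.float64(0.09966540744738263))
vase ['top'] (array([0.54217822, 0.04547363]), np.float64(0.2020051459497826))
mill ['scene', 'top'] (array([0.64418346, 0.15543146]), np.float64(0.2403738074234258))
mill ['scene'] (array([0.64365532, 0.15868   ]), np.float64(0.14712112882536194))
mill ['top'] (array([0.64371454, 0.15461201]), np.float64(0.06552016155299328))
coaster ['scene', 'top'] (array([ 0.49018526, -0.31101827]), np.float64(0.12851621214752068))
coaster ['scene'] (array([ 0.49019579, -0.31090228]), np.float64(0.0291494642248021))
coaster ['top'] (array([ 0.49100398, -0.31354449]), np.float64(0.09694638841603093))
scene 0.63 253 299 176 257
scene 0.39 172 224 320 383
top 0.85 243 265 142 180
2.1
```

View pics/crop0.png

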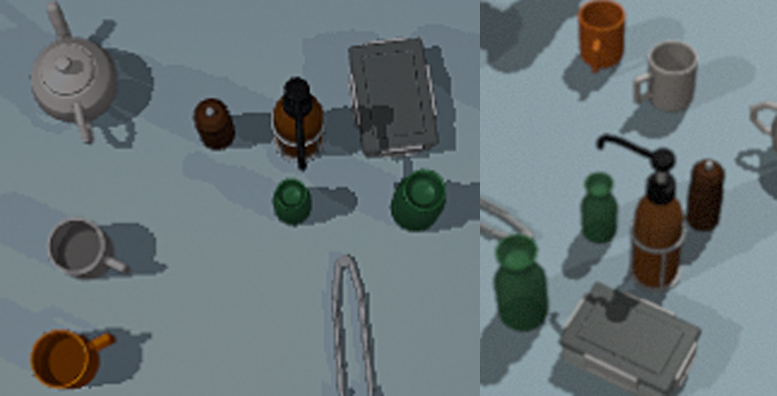

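The crop shows the white mug (top pixel about 162,213) with its handle pointing right and slightly down, and the small vase (252,193) directly under the spout end (255,178). So both choices hold. The gripper can't go down past the spout to grip the vase, so I'll use the mug, held by its handle from the robot's side, to slide the vase gently toward -y. First I go to the mug.

jog_arm:
  increments:
    - [0.936,0.66,0,0]
    - [0.936,0.66,0,0]
    - [0.936,0.66,0,0]
    - [0.936,0.66,0,0]
    - [0.936,0.66,0,0]
    - [0.936,0.66,0,0]
    - [0.936,0.66,0,0]
    - [0.936,0.66,0,0]
    - [0.936,0.66,0,0]
    - [0.936,0.66,0,0]
  grip: 60

```text
time_s: 3.1
tcp_pos: [0.2942, 0.4367, 0.405]
ee_rot: [[0.974, -0.225, 0.0], [-0.225, -0.974, 0.0], [0.0, -0.0, -1.0]]
wrist_force: [-0.6, -0.2, 0.6]
gripper_width: 0.689
gripper_force: 0.0
```

jog_arm:
  increments:
    - [0.936,0.66,0,0]
    - [0.936,0.66,0,0]
    - [0.936,0.66,0,0]
    - [0.936,0.66,0,0]
    - [0.936,0.66,0,0]
    - [0.936,0.66,0,0]
    - [0.936,0.66,0,0]
    - [0.936,0.66,0,0]
    - [0.936,0.66,0,0]
    - [0.936,0.66,0,0]

```text
time_s: 4.1
tcp_pos: [0.4466, 0.2659, 0.405]
ee_rot: [[0.974, -0.225, 0.0], [-0.225, -0.974, 0.0], [0.0, -0.0, -1.0]]
wrist_force: [0.6, 0.4, 0.0]
gripper_width: 0.688
gripper_force: 0.0
```

jog_arm:
  increments:
    - [0,0,0,-1]
    - [0,0,0,-1]
    - [0,0,0,-1]
    - [0,0,0,-1]
    - [0,0,0,-1]
    - [0,0,0,-1]
    - [0,0,0,-1]
    - [0,0,0,-1]
    - [0,0,0,-1]

```text
time_s: 5.0
tcp_pos: [0.446, 0.2667, 0.4049]
ee_rot: [[0.879, 0.476, 0.0], [0.476, -0.879, 0.0], [0.0, -0.0, -1.0]]
wrist_force: [-0.6, -0.3, 0.3]
gripper_width: 0.686
gripper_force: 0.0
```

jog_arm:
  increments:
    - [0,0,0,-1]
    - [0,0,0,-1]
    - [0,0,0,-1]
    - [0,0,0,-1]
    - [0,0,0,-1]
    - [0,0,0,-1]
    - [0,0,0,-1]
    - [0,0,0,-1]
    - [0,0,0,-0.7]
    - [0,0,0,0]
    - [0,0,0,0]

```text
invalid input
```

jog_arm:
  increments:
    - [0,0,0,-1]
    - [0,0,0,-1]
    - [0,0,0,-1]
    - [0,0,0,-1]
    - [0,0,0,-1]
    - [0,0,0,-1]
    - [0,0,0,-1]
    - [0,0,0,-1]
    - [0,0,0,-0.7]
    - [0,0,0,0]

```text
time_s: 6.0
tcp_pos: [0.446, 0.2668, 0.4049]
ee_rot: [[0.373, 0.928, 0.0], [0.928, -0.373, 0.0], [0.0, 0.0, -1.0]]
wrist_force: [-0.6, 1.1, 1.1]
gripper_width: 0.688
gripper_force: 0.0
```

```bash
cat >> h.py <<'E'
def wcal():
    s=sense(); k=dict(eyes.get_calibration('wrist')); T=np.eye(4); T[:3,:3]=s['ee_rot']; T[:3,3]=s['tcp_pos']
    I=np.linalg.inv(T@np.array(k['T_tool_cam'])); k['R']=I[:3,:3]; k['t']=I[:3,3]; return k
_c=cal
WC={}
def cal(c): return WC['wrist'] if c=='wrist' else _c(c)
def shot(name):
    WC['wrist']=wcal(); im=eyes.capture('wrist'); cv2.imwrite(f'pics/{name}.png',im); return im
def dparts(p):
    P=rev(p[0],p[1],[(0,.037),(.004,.037)])+rev(p[0],p[1],[(.004,.032),(.125,.032),(.16,.019),(.194,.019)])+rev(p[0],p[1],[(.194,.008),(.228,.008)])+rev(p[0],p[1],[(.228,.0155),(.243,.0155)])
    u=-np.array([np.cos(p[2]),np.sin(p[2]),0]);o=np.array([p[0],p[1],0])
    sph=lambda q:np.vstack([np.array(q)+d*.005 for d in np.r_[np.eye(3),-np.eye(3),np.array([[i,j,k] for i in(-1,1) for j in(-1,1) for k in(-1,1)])/3**.5]])
    a,b,c=o+[0,0,.234],o+u*.083+[0,0,.234],o+u*.088+[0,0,.208]
    return P+[np.r_[sph(a),sph(b)],np.r_[sph(b),sph(c)]]
E
python3 - <<'E'
from h import *
import h
for c in ('scene','top'): eyes.capture(c)
M={}
for c in ('scene','top'):
    for d in eyes.outline_of(c,'dispenser')[:3]:
        q=proj(c,[[.63,.035,.12]])[0]
        if np.linalg.norm(np.argwhere(d['mask']).mean(0)[::-1]-q)<20: M[c]=d['mask'].astype(float)
h.parts=lambda n,p:dparts(p)
for cs in (list(M),)+tuple([c] for c in M):
    p,f=fit('d',{c:M[c] for c in cs},np.array([.63,.035,-.1])); u=-np.array([np.cos(p[2]),np.sin(p[2])])
    print(cs,p,f,'noz',p[:2]+.088*u)
pt=unproj('top',[[253.8,147.5]],.243),unproj('scene',[[286.9,190.8]],.243); print(pt)
print(unproj('top',[[255.4,178]],.205),unproj('scene',[[256,184]],.21))
im=shot('w1'); s=sense(); print(s['joints'])
E
```

```text
['scene', 'top'] [0.64385753 0.04104008 0.09884437] 0.1577744363862769 noz [0.55628707 0.03235593]
['scene'] [0.64259565 0.04263798 0.11600266] 0.10524557450195629 noz [0.55518707 0.03245263]
['top'] [0.64383653 0.04097627 0.0920677 ] 0.04700143472022956 noz [0.55620923 0.03288576]
(array([[0.64190265, 0.03939332, 0.243     ]]), array([[0.64749591, 0.0363071 , 0.243     ]]))
[[0.56117884 0.03297206 0.205     ]] [[0.55901662 0.03208    0.21      ]]
[ 4.88372604e+01  1.17939123e+01 -1.41430626e+01  1.29353949e-03
 -6.40544009e+01  1.09254593e+02]
```

View pics/w1.png

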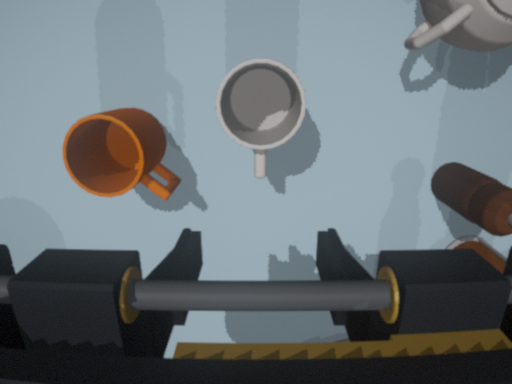

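```bash
python3 - <<'E'
from h import *
WC['wrist']=wcal()
a=unproj('wrist',[[261,104]],.09)[0];b=unproj('wrist',[[260,166]],.075)[0];print(a,b,np.linalg.norm((b-a)[:2]),np.arctan2(*(b-a)[1::-1]))
eyes.capture('wrist')
M=masks('mug',[*a[:2],.05],('wrist',))
p,f=fit('mug',M,np.array([*a[:2],-1.95]));print(p,f)
print('handle',p[:2]+.064*np.array([np.cos(p[2]),np.sin(p[2])]))
E
```

```text
[0.4710627  0.32730664 0.09      ] [0.44911117 0.2746507  0.075     ] 0.05704838210874389 -1.9657744680610514
[ 0.47039977  0.32653115 -1.96611243] 0.028708798361480915
handle [0.44575337 0.26746715]
```

jog_arm:
  increments:
    - [0,0,1,0]
    - [0,0,1,0]
    - [0,0,1,0]
    - [0,0,1,0]
    - [0,0,1,0]
    - [0,0,1,0]
    - [0,0,1,0]
    - [0,0,1,0]
    - [0,0,0.9,0]
    - [0,0,0,0]
  grip: 40

```text
time_s: 7.35
tcp_pos: [0.4454, 0.267, 0.2245]
ee_rot: [[0.373, 0.928, -0.004], [0.928, -0.373, -0.004], [-0.005, -0.002, -1.0]]
wrist_force: [0.6, 0.1, -0.2]
gripper_width: 0.461
gripper_force: 0.0
```

jog_arm:
  increments:
    - [0,0,0,0]
    - [0,0,0,0]
    - [0,0,0,0]
    - [0,0,0,0]
    - [0,0,0,0]
    - [0,0,0,0]
  grip: 0

```text
time_s: 7.95
tcp_pos: [0.4462, 0.2677, 0.2274]
ee_rot: [[0.372, 0.928, 0.001], [0.928, -0.372, 0.001], [0.001, 0.001, -1.0]]
wrist_force: [1.1, -1.7, 3.1]
gripper_width: 0.123
gripper_force: 30.0
```

jog_arm:
  increments:
    - [0,0,-0.4,0]
    - [0,0,-0.6,0]
    - [0,0,-0.6,0]
    - [0,0,-0.4,0]
    - [0,0,0,0.4]
    - [0,0,0,0.8]
    - [0,0,0,0.8]
    - [0,0,0,0.8]
    - [0,0,0,0.8]
    - [0,0,0,0.8]

```text
time_s: 8.95
tcp_pos: [0.4458, 0.2675, 0.2673]
ee_rot: [[0.672, 0.741, 0.0], [0.741, -0.672, 0.0], [0.0, -0.0, -1.0]]
wrist_force: [0.0, 0.3, -2.8]
gripper_width: 0.122
gripper_force: 29.9
```

jog_arm:
  increments:
    - [0,0,0,0.8]
    - [0,0,0,0.8]
    - [0,0,0,0.8]
    - [0,0,0,0.8]
    - [0,0,0,0.8]
    - [0,0,0,0.8]
    - [0,0,0,0.8]
    - [0,0,0,0.8]
    - [0,0,0,0.8]
    - [0,0,0,0.8]

```text
time_s: 9.95
tcp_pos: [0.4458, 0.2675, 0.2673]
ee_rot: [[0.981, 0.193, -0.0], [0.193, -0.981, 0.0], [0.0, -0.0, -1.0]]
wrist_force: [0.3, 0.2, -3.1]
gripper_width: 0.121
gripper_force: 29.9
```

jog_arm:
  increments:
    - [0,0,0,0.8]
    - [0,0,0,0.8]
    - [0,0,0,0.8]
    - [0,0,0,0.3]
    - [0,0,0,0]
    - [0,0,0,0]

```text
time_s: 10.55
tcp_pos: [0.4459, 0.2676, 0.267]
ee_rot: [[1.0, -0.018, 0.0], [-0.018, -1.0, 0.0], [0.0, -0.0, -1.0]]
wrist_force: [-0.1, 0.2, -3.5]
gripper_width: 0.124
gripper_force: 29.9
```

```bash
python3 - <<'E'
from h import *
print(sense()['joints'])
a=shot('w2'); eyes.capture('scene'); b=eyes.capture('top')
M=masks('mug',[.51,.268,.09],('scene','top'))
h_=.04
import h
o=h.parts
h.parts=lambda n,p:[P+[0,0,h_] for P in o(n,p)]
for c in M: print(c,fit('mug',{c:M[c]},np.array([.51,.268,3.1])))
M=masks('vase',[.543,.046,.05],('scene','top'));h.parts=o
for c in M: print(c,fit('vase',{c:M[c]},np.array([.543,.046])))
t=b[110:275,130:330]
cv2.imwrite('pics/w2c.png',np.hstack([cv2.resize(a,(400,300)),cv2.resize(t,(364,300))]))
E
```

```text
[ 4.88589727e+01  2.04212491e+01 -2.46766915e+01 -6.62209968e-03
 -4.48863229e+01  4.01180060e+01]
scene (array([0.50544494, 0.27020309, 2.14809484]), np.float64(0.08352229780801208))
top (array([0.52566177, 0.25579613, 3.91289961]), np.float64(1.1775181305398872))
scene (array([0.54054201, 0.04877992]), np.float64(0.1051038062283737))
top (array([0.5423582 , 0.04549094]), np.float64(0.1693875788200743))
```

View pics/w2c.png

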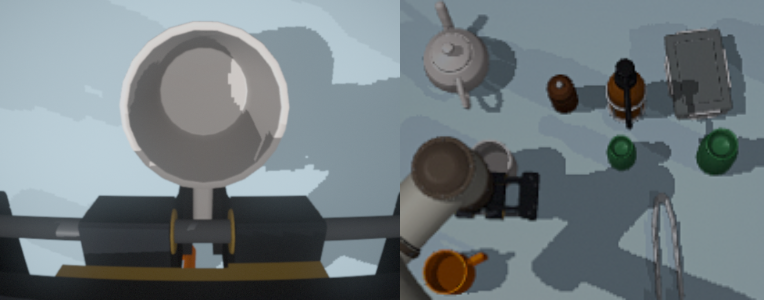

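The mug hangs upright and centred in the fingers (rim centre about 204,103 in the wrist half), and the vase is still at (621,152) under the spout. Next I carry the mug to the +y side of the vase and lower it to just above the counter.

jog_arm:
  increments:
    - [0.15,0.5,0,0]
    - [0.25,0.9,0,0]
    - [0.25,0.9,0,0]
    - [0.25,0.9,0,0]
    - [0.25,0.9,0,0]
    - [0.25,0.9,0,0]
    - [0.25,0.9,0,0]
    - [0.1,0.65,0,0]
    - [0,0,0,0]

```text
time_s: 11.8
tcp_pos: [0.4783, 0.1342, 0.2666]
ee_rot: [[1.0, -0.021, -0.001], [-0.021, -1.0, -0.001], [-0.001, 0.001, -1.0]]
wrist_force: [0.4, 0.5, -3.4]
gripper_width: 0.122
gripper_force: 30.0
```

jog_arm:
  increments:
    - [0,0,0.5,0]
    - [0,0,0.5,0]
    - [0,0,0.5,0]
    - [0,0,0.3,0]
    - [0,0,0.1,0]
    - [0,0,0,0]
    - [0,0,0,0]

```text
time_s: 12.5
tcp_pos: [0.4787, 0.1362, 0.2289]
ee_rot: [[1.0, -0.018, 0.001], [-0.018, -1.0, 0.0], [0.001, -0.0, -1.0]]
wrist_force: [-0.4, 0.0, -2.9]
gripper_width: 0.121
gripper_force: 29.9
```

```bash
python3 - <<'E'
from h import *
s=sense();print(s['tcp_pos'],s['wrist_force'])
a=shot('w3'); WC['wrist']=WC['wrist']
M=masks('mug',[s['tcp_pos'][0]+.064,s['tcp_pos'][1],.05],('wrist',))
print(M.keys())
M2=masks('vase',[.543,.046,.05],('wrist',))
p0=np.array([.543,.046])
if M2: print(fit('vase',M2,p0))
im=eyes.capture('scene')
cv2.imwrite('pics/s3.png',np.hstack([cv2.resize(a,(400,300)),cv2.resize(im[110:260,195:345],(300,300))]))
E
```

```text
[0.47869887 0.13617097 0.22892097] [-0.39449071  0.04636715 -2.90430106]
dict_keys(['wrist'])
(array([0.54195581, 0.04658898]), np.float64(0.018301564528250325))
```

View pics/s3.png

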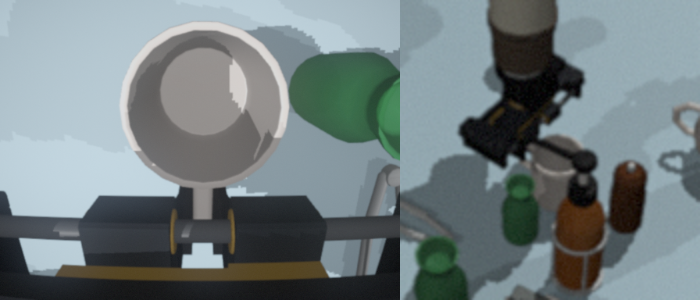

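The mug hovers beside the vase without touching it (vase edge about 290,90 in the wrist half, clear of the rim). Now a slow push toward -y.

jog_arm:
  increments:
    - [0,0.3,0,0]
    - [0,0.4,0,0]
    - [0,0.4,0,0]
    - [0,0.4,0,0]
    - [0,0.4,0,0]
    - [0.02,0.4,0,0]
    - [0.02,0.4,0,0]
    - [0.02,0.4,0,0]
    - [0.02,0.4,0,0]
    - [0,0,0,0]

```text
time_s: 13.7
tcp_pos: [0.4785, 0.0648, 0.2286]
ee_rot: [[1.0, -0.02, -0.001], [-0.02, -1.0, -0.001], [-0.001, 0.001, -1.0]]
wrist_force: [-1.0, -0.3, -2.7]
gripper_width: 0.121
gripper_force: 29.9
```

```bash
python3 - <<'E'
from h import *
s=sense();print(s['tcp_pos'],s['wrist_force'])
a=shot('w4')
for y in (.0,.02):
  M2=masks('vase',[.543,y,.05],('wrist',))
  if M2: print(fit('vase',M2,np.array([.543,y])))
M=masks('mug',[s['tcp_pos'][0]+.064,s['tcp_pos'][1],.05],('wrist',))
if M:
  m=M['wrist'];print(np.argwhere(m).mean(0))
E
```

```text
[0.47852268 0.06478655 0.22860667] [-1.0315436  -0.34239004 -2.65585715]
[136.87096427 261.04746018]
```

```bash
python3 - <<'E'
from h import *
a=cv2.imread('pics/w4.png'); im=eyes.capture('scene');eyes.capture('top')
cv2.imwrite('pics/s4.png',np.hstack([cv2.resize(a,(400,300)),cv2.resize(im[150:300,195:345],(300,300),interpolation=2)]))
M=masks('vase',[.543,.0,.05])
for c in M: print(c,fit('vase',{c:M[c]},np.array([.543,.0])))
E
```

```text
scene (array([0.54406771, 0.00148666]), np.float64(0.061900871459694994))
top (array([0.54637756, 0.00196655]), np.float64(0.4305924520345773))
```

View pics/s4.png

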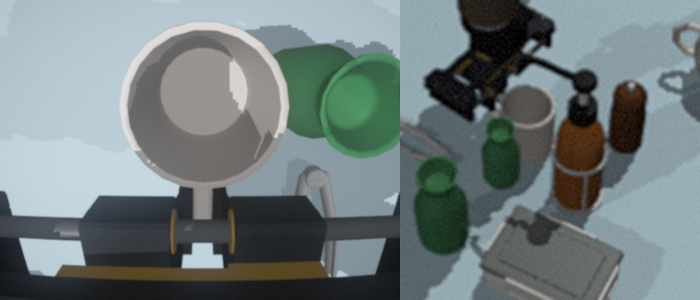

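The vase slides upright ahead of the mug (scene half at 500,150). I continue, then bring the mug back under the nozzle.

jog_arm:
  increments:
    - [0,0.3,0,0]
    - [0.02,0.4,0,0]
    - [0.02,0.4,0,0]
    - [0.02,0.4,0,0]
    - [0.02,0.4,0,0]
    - [0,0.4,0,0]
    - [0,0,0,0]
    - [0.3,-0.35,0,0]
    - [0.35,-0.4,0,0]
    - [0,0,0,0]

```text
time_s: 15.1
tcp_pos: [0.4944, 0.0361, 0.229]
ee_rot: [[1.0, -0.017, 0.002], [-0.017, -1.0, 0.001], [0.002, -0.001, -1.0]]
wrist_force: [0.3, 0.0, -1.5]
gripper_width: 0.124
gripper_force: 29.9
```

```bash
python3 - <<'E'
from h import *
import h
s=sense();print(s['tcp_pos'],s['wrist_force'])
eyes.capture('scene');eyes.capture('top')
M=masks('vase',[.545,-.04,.05])
for c in M: print(c,fit('vase',{c:M[c]},np.array([.545,-.04])))
# wrist-based mug pose in hand: fit
shot('w5'); k=WC['wrist']
for d in eyes.outline_of('wrist','mug')[:1]:
    m=d['mask'];cs=cv2.findContours(m.astype(np.uint8),0,1)[0]; c=max(cs,key=len)[:,0]
    u=c[c[:,1]<150]  # front rim arc
    P=unproj('wrist',u,.092)[:,:2]
    f=least_squares(lambda p:np.hypot(*(P-p).T)-.038,[.556,.03],loss='soft_l1',f_scale=.001); print('mug',f.x,np.abs(f.fun).mean())
# nozzle relook
E
```

```text
[0.49441977 0.03605805 0.22898477] [ 0.33921956  0.03135775 -1.51517655]
scene (array([ 0.54341593, -0.04456656]), np.float64(0.1481917211328976))
top (array([ 0.54754702, -0.0466205 ]), np.float64(0.7426563078061413))
mug [0.55341078 0.03433608] 0.0005463238498823515
```

jog_arm:
  increments:
    - [0,0,0.05,0]
    - [0,0,0.05,0]
    - [0,0,0,0]
    - [0,0,0,0]

```text
time_s: 15.8
tcp_pos: [0.4926, 0.0345, 0.2274]
ee_rot: [[1.0, -0.019, -0.0], [-0.019, -1.0, -0.0], [-0.0, 0.0, -1.0]]
wrist_force: [-4.4, -0.0, 5.4]
gripper_width: 0.123
gripper_force: 29.9
```

jog_arm:
  increments:
    - [0,0,0,0]
    - [0,0,0,0]
    - [0,0,0,0]
    - [0,0,0,0]
    - [0,0,-0.3,0]
    - [0,0,-0.6,0]
    - [0,0,-1,0]
    - [0,0,-1,0]
    - [0,0,-1,0]
    - [0,0,-1,0]
  grip: 40

```text
time_s: 16.8
tcp_pos: [0.4927, 0.0346, 0.326]
ee_rot: [[1.0, -0.019, 0.001], [-0.019, -1.0, 0.0], [0.001, -0.0, -1.0]]
wrist_force: [-0.2, -0.2, 0.7]
gripper_width: 0.457
gripper_force: 0.0
```

jog_arm:
  increments:
    - [0,0,-1,0]
    - [0,0,-1,0]
    - [0,0,-1,0]
    - [0,0,-1,0]
    - [0,0,-1,0]
    - [0,0,-1,0]
    - [0,0,-1,0]
    - [0,0,-1,0]
    - [0,0,-1,0]
    - [0,0,-1,0]
  grip: 0

```text
time_s: 17.8
tcp_pos: [0.4924, 0.0344, 0.526]
ee_rot: [[1.0, -0.019, 0.001], [-0.019, -1.0, 0.0], [0.001, -0.0, -1.0]]
wrist_force: [-0.2, -1.0, 0.4]
gripper_width: 0.006
gripper_force: 0.0
```

```bash
python3 - <<'E'
from h import *
import h
s=sense();print(s['tcp_pos'],s['wrist_force'],s['gripper_width'])
im=shot('w6')
eyes.capture('scene');eyes.capture('top')
for n,q,p in [('mug',[.556,.033,.05],[.556,.033,3.1]),('vase',[.545,-.045,.05],[.545,-.045])]:
    M=masks(n,q,('wrist','scene'))
    for c in M: print(n,c,fit(n,{c:M[c]},np.array(p)))
h.parts=lambda n,p:dparts(p)
for c in ('wrist','top'):
  for d in eyes.outline_of(c,'dispenser')[:1]:
    m=d['mask'].astype(float);p,f=fit('d',{c:m},np.array([.644,.041,.1]));print(c,p,f,p[:2]-.088*np.array([np.cos(p[2]),np.sin(p[2])]))
E
```

```text
[0.49239701 0.03443628 0.52601519] [-0.24289334 -1.00922885  0.35675714] 0.005539839136966155
mug wrist (array([0.55403683, 0.03354792, 3.1176462 ]), np.float64(0.3320906239924969))
mug scene (array([0.55468627, 0.03481529, 3.07418248]), np.float64(0.04716631454093925))
vase wrist (array([ 0.54491223, -0.04568767]), np.float64(0.08790501798715729))
vase scene (array([ 0.544255  , -0.04586871]), np.float64(0.08427747569616081))
wrist [0.64346151 0.04095094 0.09805334] 0.06910503218703651 [0.55588421 0.03233607]
```

View pics/w6.png

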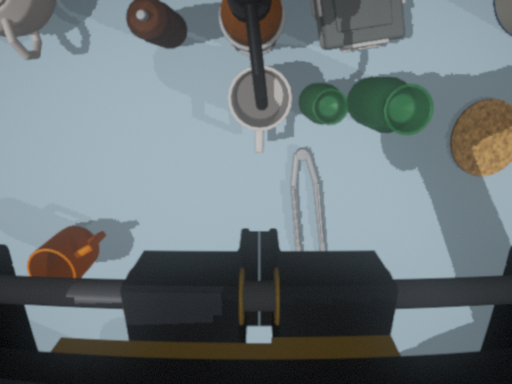

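The mug stands under the nozzle (rim centre about 260,98, nozzle at 262,107) and the vase stands clear at (325,103). On to the pump.

jog_arm:
  increments:
    - [0.94,-0.06,0,0]
    - [0.94,-0.06,0,0]
    - [0.94,-0.06,0,0]
    - [0.94,-0.06,0,0]
    - [0.94,-0.06,0,0]
    - [0.94,-0.06,0,0]
    - [0.94,-0.06,0,0]
    - [0.94,-0.06,0,0]
    - [0,0,0,0]
    - [0,0,0,0]

```text
time_s: 19.25
tcp_pos: [0.6435, 0.0415, 0.5235]
ee_rot: [[1.0, -0.019, -0.002], [-0.019, -1.0, -0.001], [-0.002, 0.001, -1.0]]
wrist_force: [-0.0, 0.2, 0.4]
gripper_width: 0.009
gripper_force: 0.0
```

jog_arm:
  increments:
    - [0,0,1,0]
    - [0,0,1,0]
    - [0,0,1,0]
    - [0,0,1,0]
    - [0,0,0.5,0]
    - [0,0,0,0]
    - [0,0,0,0]

```text
time_s: 19.95
tcp_pos: [0.6433, 0.0414, 0.4359]
ee_rot: [[1.0, -0.018, 0.002], [-0.018, -1.0, -0.0], [0.002, 0.0, -1.0]]
wrist_force: [-0.4, 0.3, 1.0]
gripper_width: 0.004
gripper_force: 0.0
```

jog_arm:
  increments:
    - [0,0,0.3,0]
    - [0,0,0.3,0]
    - [0,0,0.3,0]
    - [0,0,0.3,0]
    - [0,0,0.3,0]
    - [0,0,0.1,0]
    - [0,0,0,0]
    - [0,0,0,0]

```text
time_s: 20.75
tcp_pos: [0.6433, 0.0415, 0.406]
ee_rot: [[1.0, -0.018, 0.004], [-0.018, -1.0, -0.0], [0.004, -0.0, -1.0]]
wrist_force: [-3.6, 1.3, 10.2]
gripper_width: 0.007
gripper_force: 5.3
```

jog_arm:
  increments:
    - [0,0,0.15,0]
    - [0,0,0.1,0]
    - [0,0,0.05,0]
    - [0,0,0,0]
    - [0,0,0,0]

```text
time_s: 21.25
tcp_pos: [0.6429, 0.0416, 0.4035]
ee_rot: [[1.0, -0.017, 0.007], [-0.017, -1.0, -0.0], [0.007, 0.0, -1.0]]
wrist_force: [-6.8, 2.2, 19.4]
gripper_width: 0.004
gripper_force: 10.3
```

jog_arm:
  increments:
    - [0,0,-0.3,0]
    - [0,0,-0.4,0]
    - [0,0,-0.5,0]
    - [0,0,-0.5,0]
    - [0,0,-1,0]
    - [0,0,-1,0]
    - [0,0,-1,0]
    - [0,0,-1,0]
    - [0,0,-0.5,0]
    - [0,0,0,0]

```text
time_s: 22.25
tcp_pos: [0.6434, 0.0413, 0.5218]
ee_rot: [[1.0, -0.019, 0.002], [-0.019, -1.0, 0.001], [0.002, -0.001, -1.0]]
wrist_force: [0.5, 0.2, 0.1]
gripper_width: 0.01
gripper_force: 0.0
```

jog_arm:
  increments:
    - [-0.94,0.06,0,0]
    - [-0.94,0.06,0,0]
    - [-0.94,0.06,0,0]
    - [-0.94,0.06,0,0]
    - [-0.94,0.06,0,0]
    - [-0.94,0.06,0,0]
    - [-0.94,0.06,0,0]
    - [-0.94,0.06,0,0]
    - [0,0,0,0]
    - [0,0,0,0]
  grip: 40

```text
time_s: 23.25
tcp_pos: [0.4927, 0.0346, 0.52]
ee_rot: [[1.0, -0.019, -0.001], [-0.019, -1.0, -0.0], [-0.001, 0.0, -1.0]]
wrist_force: [-0.3, 0.1, -0.2]
gripper_width: 0.454
gripper_force: 0.0
```

```bash
python3 - <<'E'
from h import *
import h
s=sense();print(s['time_s'],s['tcp_pos'],s['wrist_force'],s['gripper_width'])
im=shot('w7'); eyes.capture('scene'); 
for n,q,p in [('mug',[.556,.033,.05],[.556,.033,3.1]),('vase',[.545,-.045,.05],[.545,-.045])]:
    M=masks(n,q,('wrist','scene'))
    for c in M: print(n,c,fit(n,{c:M[c]},np.array(p)))
M=masks('coaster',[.49,-.312,.003],('scene','wrist'))
for c in M: print(c,fit('coaster',{c:M[c]},np.array([.49,-.312])))
h.parts=lambda n,p:dparts(p)
for d in eyes.outline_of('wrist','dispenser')[:1]:
    m=d['mask'].astype(float);print(fit('d',{'wrist':m},np.array([.644,.041,.1])))
E
```

```text
23.25 [0.49266972 0.03464417 0.52001376] [-0.33955163  0.11575711 -0.22441794] 0.4538011606898858
mug wrist (array([0.55384427, 0.03340882, 3.10861017]), np.float64(0.20254245842481136))
mug scene (array([0.55472869, 0.03415218, 3.0723718 ]), np.float64(0.06712488305935811))
vase wrist (array([ 0.5449262 , -0.04631127]), np.float64(0.042708017304342934))
vase scene (array([ 0.54345553, -0.04361814]), np.float64(0.1717869034406215))
scene (array([ 0.48979893, -0.31125808]), np.float64(0.034035703833772316))
wrist (array([ 0.4908319 , -0.31463106]), np.float64(0.01748270845436174))
(array([0.64376553, 0.04079772, 0.09351442]), np.float64(0.06010881839646854))
```

jog_arm:
  increments:
    - [0,0,1,0]
    - [0,0,1,0]
    - [0,0,1,0]
    - [0,0,1,0]
    - [0,0,1,0]
    - [0,0,1,0]
    - [0,0,1,0]
    - [0,0,1,0]
    - [0,0,1,0]
    - [0,0,1,0]

```text
time_s: 24.7
tcp_pos: [0.4929, 0.0346, 0.3201]
ee_rot: [[1.0, -0.019, 0.0], [-0.019, -1.0, 0.0], [0.0, -0.0, -1.0]]
wrist_force: [1.2, 0.4, 0.2]
gripper_width: 0.457
gripper_force: 0.0
```

jog_arm:
  increments:
    - [0,0,1,0]
    - [0,0,1,0]
    - [0,0,0.9,0]
    - [0,0,0.7,0]
    - [0,0,0.5,0]
    - [0,0,0.45,0]
    - [0,0,0,0]
    - [0,0,0,0]

```text
time_s: 25.5
tcp_pos: [0.4931, 0.0347, 0.23]
ee_rot: [[1.0, -0.019, 0.001], [-0.019, -1.0, 0.0], [0.001, -0.0, -1.0]]
wrist_force: [0.5, 0.2, 0.3]
gripper_width: 0.459
gripper_force: 0.0
```

jog_arm:
  increments:
    - [0,0,0,0]
    - [0,0,0,0]
    - [0,0,0,0]
    - [0,0,0,0]
    - [0,0,0,0]
    - [0,0,0,0]
  grip: 0

```text
time_s: 26.1
tcp_pos: [0.4928, 0.0346, 0.23]
ee_rot: [[1.0, -0.019, 0.0], [-0.019, -1.0, -0.0], [0.0, 0.0, -1.0]]
wrist_force: [-1.2, -0.3, 1.1]
gripper_width: 0.121
gripper_force: 30.0
```

jog_arm:
  increments:
    - [0,0,-0.3,0]
    - [0,0,-0.4,0]
    - [0,0,-0.3,0]
    - [-0.4,0,0,0]
    - [-0.7,0,0,0]
    - [-0.9,0,0,0]
    - [-0.9,0,0,0]
    - [-0.9,0,0,0]
    - [-0.6,0,-0.4,0]
    - [-0.2,0,-0.8,0]

```text
time_s: 27.1
tcp_pos: [0.3981, 0.0356, 0.2728]
ee_rot: [[1.0, -0.019, -0.005], [-0.019, -1.0, -0.002], [-0.005, 0.002, -1.0]]
wrist_force: [1.4, 1.1, -4.0]
gripper_width: 0.123
gripper_force: 30.0
```

jog_arm:
  increments:
    - [0,0,-0.9,0]
    - [0,0.3,-0.9,0]
    - [0,0.7,-0.5,0]
    - [0,0.9,0,0]
    - [0,0.9,0,0]
    - [0,0.9,0,0]
    - [0,0.9,0,0]
    - [0,0.9,0,0]
    - [0,0.9,0,0]
    - [0,0.9,0,0]

```text
time_s: 28.1
tcp_pos: [0.397, -0.1103, 0.3195]
ee_rot: [[1.0, -0.019, -0.001], [-0.019, -1.0, 0.0], [-0.001, -0.0, -1.0]]
wrist_force: [-0.5, 0.3, -2.8]
gripper_width: 0.118
gripper_force: 30.0
```

jog_arm:
  increments:
    - [0,0.9,0,0]
    - [0,0.9,0,0]
    - [0.2,0.9,0,0]
    - [0.2,0.9,0,0]
    - [0.3,0.9,0,0]
    - [0.3,0.9,0,0]
    - [0.3,0.9,0,0]
    - [0.3,0.7,0,0]
    - [0,0.3,0,0]
    - [0,0,0,0]

```text
time_s: 29.1
tcp_pos: [0.4269, -0.2564, 0.3194]
ee_rot: [[1.0, -0.02, -0.001], [-0.02, -1.0, 0.001], [-0.001, -0.001, -1.0]]
wrist_force: [-0.3, 1.0, -3.4]
gripper_width: 0.125
gripper_force: 30.0
```

jog_arm:
  increments:
    - [0.05,0.6,0,0]
    - [0.05,0.9,0,0]
    - [0,0.8,0,0]
    - [0,0.44,0,0]
    - [0,0,0.6,0]
    - [0,0,0.8,0]
    - [0,0,0.8,0]
    - [0,0,0.8,0]
    - [0,0,0.6,0]
    - [0,0,0.2,0]

```text
time_s: 30.1
tcp_pos: [0.4277, -0.3103, 0.2419]
ee_rot: [[1.0, -0.018, -0.003], [-0.018, -1.0, 0.002], [-0.003, -0.001, -1.0]]
wrist_force: [-0.7, -0.2, -3.5]
gripper_width: 0.121
gripper_force: 30.0
```

```bash
python3 - <<'E'
from h import *
s=sense();print(s['tcp_pos'],s['wrist_force'])
shot('w8'); s=sense(); print(s['tcp_pos'])
for d in eyes.outline_of('wrist','mug')[:1]:
    m=d['mask'];c=max(cv2.findContours(m.astype(np.uint8),0,1)[0],key=len)[:,0]
    P=unproj('wrist',c[c[:,1]<150],s['tcp_pos'][2]-.230+.09)[:,:2]
    f=least_squares(lambda p:np.hypot(*(P-p).T)-.038,[.49,-.312],loss='soft_l1',f_scale=.001); print('mug',f.x,np.abs(f.fun).mean())
E
```

```text
[ 0.42770938 -0.31034674  0.24188982] [-0.73943384 -0.20396787 -3.54832264]
[ 0.4279112  -0.31054274  0.2421499 ]
mug [ 0.48795627 -0.3101877 ] 0.0004622603880034236
```

View pics/w8.png

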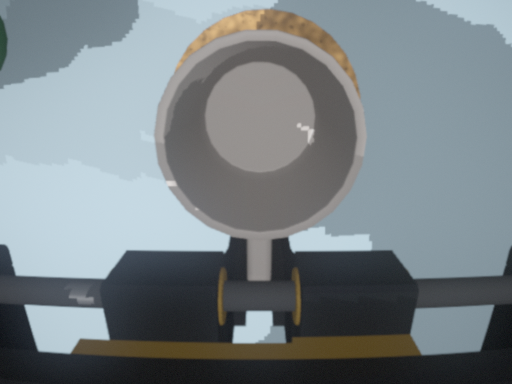

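The mug hangs above the coaster. The cork shows evenly around the far rim (175–355 wide, centred about x=265 against the mug's 261). Lowering.

jog_arm:
  increments:
    - [0,0,0.1,0]
    - [0,0,0.1,0]
    - [0,0,0.1,0]
    - [0,0,0,0]
    - [0,0,0,0]

```text
time_s: 30.7
tcp_pos: [0.4283, -0.3111, 0.2379]
ee_rot: [[1.0, -0.019, 0.0], [-0.019, -1.0, -0.0], [0.0, 0.0, -1.0]]
wrist_force: [-0.5, 0.1, -3.4]
gripper_width: 0.12
gripper_force: 30.0
```

jog_arm:
  increments:
    - [0,0,0.07,0]
    - [0,0,0.07,0]
    - [0,0,0,0]
    - [0,0,0,0]

```text
time_s: 31.1
tcp_pos: [0.4283, -0.3112, 0.2359]
ee_rot: [[1.0, -0.018, 0.0], [-0.018, -1.0, -0.001], [0.0, 0.001, -1.0]]
wrist_force: [-2.7, 1.3, 5.2]
gripper_width: 0.121
gripper_force: 30.0
```

Standing (5 N upward). Release and withdraw.

jog_arm:
  increments:
    - [0,0,0,0]
    - [0,0,0,0]
    - [0,0,0,0]
    - [0,0,0,0]
    - [0,0,-0.3,0]
    - [0,0,-0.6,0]
    - [0,0,-1,0]
    - [0,0,-1,0]
    - [0,0,-1,0]
    - [0,0,-1,0]
  grip: 40

```text
time_s: 32.1
tcp_pos: [0.4282, -0.311, 0.335]
ee_rot: [[1.0, -0.019, 0.001], [-0.019, -1.0, -0.001], [0.001, 0.001, -1.0]]
wrist_force: [0.2, 0.4, -0.3]
gripper_width: 0.46
gripper_force: 0.0
```

jog_arm:
  increments:
    - [0,0,-1,0]
    - [0,0,-1,0]
    - [0,0,-1,0]
    - [0,0,-1,0]
    - [0,0,-1,0]
    - [0,0,0,0]
    - [0,0,0,0]

```text
time_s: 32.8
tcp_pos: [0.4279, -0.3108, 0.4337]
ee_rot: [[1.0, -0.019, 0.002], [-0.019, -1.0, -0.0], [0.002, 0.0, -1.0]]
wrist_force: [-0.2, -0.3, 0.4]
gripper_width: 0.458
gripper_force: 0.0
```

```bash
python3 - <<'E'
from h import *
import h
a=shot('w9'); im=eyes.capture('scene')
cv2.imwrite('pics/s9.png',np.hstack([cv2.resize(a,(350,263)),cv2.resize(im,(350,263))]))
for n,q,p in [('mug',[.49,-.311,.05],[.49,-.311,3.1]),('vase',[.545,-.045,.05],[.545,-.045]),('mill',[.644,.157,.06],[.644,.157])]:
    M=masks(n,q,('wrist','scene'))
    for c in M: print(n,c,fit(n,{c:M[c]},np.array(p)))
E
```

```text
mug wrist (array([ 0.48953355, -0.31119894,  3.12134376]), np.float64(0.020118418624935006))
mug scene (array([ 0.48805916, -0.3088843 ,  3.09721335]), np.float64(0.060449625312239796))
vase scene (array([ 0.54393045, -0.04418223]), np.float64(0.12609406081273086))
mill scene (array([0.6443159, 0.1590495]), np.float64(0.049323298342906184))
```

View pics/s9.png

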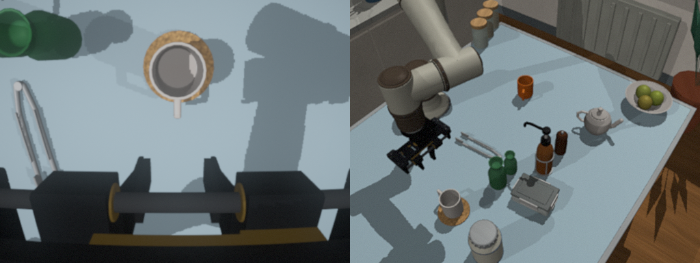

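The mug stands centred on the coaster (wrist half 180,68; scene half 452,205), and the vase, mill and bystanders are upright in place. Handing in.

```bash
python3 -c "
from station import r
print(r.finish_job())"
```

```text
the job is handed in; nothing more can be done
None
```

I handed in the job at about 33 s of the 72 s; the hand-in gave no verdict, but the last pictures show the mug upright within about 3 mm of the coaster's middle, after one full pump press with it under the spout; the small vase, pushed aside upright with the held mug, and everything else were still standing.

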